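Set the saw guide and hold the tube clamp down

ROBOT

A 7-joint arm with a two-finger parallel gripper is mounted at the origin on the work surface. World frame = base frame: x ahead of the robot, y to its left, z up, the work surface at z = 0. Lengths are in mm, angles in rad, forces in N, time in s.
With the tool pointing down it reaches from about 400 to 750 mm from the base axis. Payload 19.5 kg.
Tool frame: the origin (TCP) lies on the centre line of the jaws, within the pads' length; the fingertips stand 8 mm ahead of it and the grasp point (between the pads) lies 11 mm behind it; z points along the fingers, y is the direction in which the jaws open and shut (so a half turn about z gives the same grasp; the last joint's range is limited). The gripper opens to 85 mm and grips with 20 to 120 N. Pads are 22 mm wide; open, the fingers measure 114 mm over their backs; the gripper's body (76 mm by 85 mm) begins 54 mm behind the grasp point. The pads swing forward as they close: fully open they stand 13 mm farther back than shut.
Start: joints at [1.061, 0.707, -0.028, 1.485, 0.022, 0.951, -0.075], TCP at [259.27, -513.201, 239.268] pointing down, gripper open.
Joint ranges: [-2.71, 2.71], [-0.32, 2.16], [-1.57, 1.52], [0, 2.45], [-1.46, 4.6], [0, 2.02], [-2.83, 2.83]. Speed limits (rad/s): [1.89, 1.89, 2.57, 2.57, 3.01, 3.01, 3.01].

INTERFACE

Orientations are given as a unit quaternion [x, y, z, w].
In Python, from rig import arm gives the robot as it stands.
- The arm moves only by the shell command python3 -m creep 'ROWS' [FORCE]. ROWS is JSON, a list that holds one entry, the list of rows, each a list of 5 numbers: the finger opening in mm, from 0 to 85.4, then the shift along the tool's x, y, z in mm, then the turn about the tool's z in degrees. In form: [[[hand, dx, dy, dz, turn], ...]]. A call has 1 to 5 rows; each row shifts and turns the commanded pose from where the row before left it, along the tool's axes as they then stand; what a row does not reach is not made up. A row lasts 1/12 s, in which the tool goes at most 41.7 mm and 7.16 degrees, less where a joint would pass 70% of its speed; a pose out of reach is approached as far as the arm can. A call with a gripper value outside its range is refused whole. The fingers move at their own pace and stop on an object; FORCE is the grip in N (left out, the last holds). Time passes only in rows, so rows that do not move let the fingers close. It gives the time, the measured TCP pose, the force and the opening at its end, in the units of the state.
- arm.read_state(): the state, without advancing time (a new reading comes with each control period).
- arm.grab_frame(name): name is "scene" or "top" or "wrist"; returns (picture, depth): 384x512x3 uint8, red, green, blue; 384x512 float32, mm along the optical axis (not along the pixel's ray), 0 where there is no reading.
- arm.get_calibration(name): a dict with "fx", "fy", "cx", "cy" (pixels), "distortion" ([k1, k2, p1, p2, k3] as OpenCV has them; the pictures are not rectified), "world_from_camera" (4x4, takes a point from camera to world coordinates). Camera axes: x right, y down, z forward; pixel columns grow to the right and rows downward; lengths in mm; the calibration is good to about 2 mm. A picture is of the moment at which its call begins: read the wrist's pose just before it. get_calibration takes no time and is no camera call; for the wrist camera it gives the pose at the moment of the call.
- arm.hand_in(): hands the job in, once; it reports no verdict.
Trained networks look in the newest picture that a camera, given by its name, has taken for a name from the list of things; names that differ only in an ending like _2 or _b are one class to them, and where a whole thing is asked for, a point or a joint stands for the part that bears it (a point fixed in the world has none). Each returns a list of dicts, best first, with "confidence" (0 to 1); they miss things now and then, are a little off and sometimes report something else, mostly with a low value. They report only what shows in the picture. A call takes as long as a camera call.
- arm.regions_of(camera, thing): "pixels" (384x512 bool, what is visible of it) and "rect" ([left, top, right, bottom] in pixels, round what is visible of it).
The state is a dict: "time": time; "q": joint angles; "dq": joint speeds; "joint_torque": joint torques, N m; "eef_pos": TCP position; "orientation": TCP orientation; "force": force on the tool from outside, world axes, zero at the start; "ft_torque": the same for the moment, N m; "grip_width": opening from 0.0 (shut) to 1.0 (fully open).
Only numpy, scipy, OpenCV 4.12 (cv2) and the standard library are available. Lean on these libraries where they do the work, as an engineer would, in place of code of your own. Each camera call takes 0.05 s, during which the arm holds its last target. There are 200 camera calls.

TASK

On the cut-off jig, pull the sprung saw guide out along its rail until its pointer stands in line with the fin of the length clip, and let go of the guide: it stays where it is left. Then press the sprung clamp lever down until its handle is level, without forcing it on down to its stop, and finish while still holding it there, so that a colleague can saw the tube. Leave the tools and other loose things on the bench where they are.

Things in the scene. Friction and masses are not known exactly. Their poses are not given: they have to be found in the camera images.
- guide_grip (a point): Centre of the saw guide's black grip block: 16 mm thick along the rail (y), 30 mm across (x), from 60 to 98 mm above the bench, on a grey carriage on an aluminium rail. Clear for 60 mm either way along the rail; two steel saw cheeks, 92 mm above the bench, begin 33 mm from the block's face on its +x side. Axes: z up, the guide pulls out towards -y, x away from the robot; all the jig shares them.
- guide_pointer (a point): Tip of the saw guide's pointer, a steel fin 4 mm wide that sticks 43 mm out of the carriage towards the robot, 50 mm above the bench; in line along y with the centre of the grip block and the saw slot.
- clip_mark (a point): Tip of the fin of the length clip: a small aluminium block 30 mm long fixed beside the rail, 70 mm from its middle on the robot's side, with a steel fin 4 mm wide on top, 50 mm above the bench. The guide's pointer passes the fin tip to tip, 3 mm apart, without touching. Axes as the jig's. Pointer and fin are in line when they have the same position along y.
- guide (a joint): Travel of the saw guide along its rail in m: 0 fully home, 0.13 fully out (towards -y). A return spring pulls it home with 1 to 3 N but a friction shoe (about 6 N) holds it where it is left; pulling it out takes 7 to 10 N.
- clamp_pivot (a point): Pivot axis of the clamp lever in its grey fork post, 75 mm above the bench, behind the square tube; the lever reaches 207 mm from it towards -x (towards the robot) and swings in a vertical plane. Same axes as the jig.
- lever_grip (a point): Middle of the upper face of the lever's black rubber handle, 165 mm from the pivot along the lever, 10 mm above its centre line. Handle 95 mm long (112 to 207 mm from the pivot), 30 mm wide, 20 mm thick, flat on top; its upper face is 85 mm above the bench when level. Axes: x along the lever towards the pivot, z out of the upper face; tilts with the lever.
- lever (a joint): Angle in rad through which the clamp lever is pressed down: 0 released (handle raised 0.5 rad above level), 0.5 level, 0.66 on its stop. A spring drives it back up when released; pressed at the middle of the handle it takes about 3 N to start and 8 N at level.
- hammer: Bystander: hammer lying on the bench; origin under its middle.
- screwdriver: Bystander: screwdriver lying on the bench; origin under its middle.
- wrench: Bystander: wrench 150 mm long lying on the bench in front of the jig; origin under its middle.
- brush: Bystander: hand brush lying on the bench; origin under its middle.
- tape: Bystander: closed pocket tape measure, 65 x 32 x 60 mm, standing on the bench; origin under its centre.
- offcut: Bystander: steel offcut 25 x 45 x 25 mm lying on the jig's base plate (15 mm above the bench) behind the tube; origin under its centre.
- tin: Bystander: small tin, 40 mm across and 35 mm tall, standing on the jig's base plate behind the tube; origin under its centre.

How it is judged (in metres and radians):
On the way, in this order (a step that is already met when the one before it is completed fails the run):
1. the saw guide's pointer is in line with the clip's fin (within 4 mm) and let go, the clamp lever still up (y of guide_pointer in the frame of clip_mark between -0.004 and 0.004 m and contact force between the fingers and guide below 0.2 N and value of joint lever below 0.15 rad), for 0.3 s.
2. the clamp lever is pressed level (within 4 degrees) and held by the robot (value of joint lever between 0.43 and 0.57 rad and contact force between any of the fingers, the arm and lever above 3 N), for 0.5 s.
At the end, for the whole second after the job is handed in: The pointer is within 4 mm of the clip's fin along the rail with the guide not touched, and the robot itself holds the clamp lever at 0.43 to 0.57 rad (level within 0.07 rad, 4 degrees) with more than 3 N (all of step 2 and y of guide_pointer in the frame of clip_mark between -0.004 and 0.004 m and contact force between the fingers and guide below 0.2 N); the arm keeps its last pose, push and grip.
It fails at once if the clamp lever is forced down near its stop (over 0.63 rad) (value of joint lever above 0.63 rad).
It fails at once if a loose thing on the bench is shoved more than 30 mm (distance of any of hammer, screwdriver, wrench, brush, tape, offcut, tin from where it was at the start of the episode above 0.03 m).
It also fails if it takes over 51 s, if anything falls off the work surface, if the arm or the gripper's body presses on something with over 40 N, if the wrist force passes 120 N, or if a joint passes its speed limit or range.

## Working session

There is one attempt and no reset: what is moved stays moved. The work goes in short steps, Python scripts to look and compute and a shell command to move; the robot and the scene stay as the last step left them, time stands still between calls to the robot, and variables do not carry over. Pictures are saved under pics/ and viewed, on a budget of 10 in all, crops included, one or two more only if the job needs it, and the job is handed in when it is done.

```bash
mkdir -p pics; ls
cat > h.py <<'E'
import numpy as np, cv2
from rig import arm
def pts(c,depth,uv,cal=None):
    """pixels + depth -> world mm"""
    k=cal or arm.get_calibration(c)
    K=np.array([[k['fx'],0,k['cx']],[0,k['fy'],k['cy']],[0,0,1]])
    uv=np.asarray(uv,float).reshape(-1,2)
    n=cv2.undistortPoints(uv[:,None],K,np.array(k['distortion']))[:,0]
    z=depth[uv[:,1].astype(int),uv[:,0].astype(int)]
    P=np.c_[n*z[:,None],z,np.ones(len(z))]
    W=(P@np.array(k['world_from_camera']).T)[:,:3]
    return W[z>0]
def region(c,depth,thing,cal=None):
    r=arm.regions_of(c,thing)
    if not r: return None
    m=r[0]['pixels']; v,u=np.nonzero(m)
    return r[0]['confidence'],r[0]['rect'],pts(c,depth,np.c_[u,v],cal)
def save(img,name): cv2.imwrite('pics/'+name,img[:,:,::-1])
E
python3 - <<'E'
from h import *
s=arm.read_state(); print(s['time'],s['eef_pos'],s['orientation'],s['force'],s['grip_width'])
for c in('scene','top'):
    im,d=arm.grab_frame(c); save(im,c+'0.png')
    for t in ['guide_grip','guide_pointer','clip_mark','clamp_pivot','lever_grip','wrench','tape','tin','offcut','hammer']:
        r=region(c,d,t)
        if r is None or len(r[2])==0: print(c,t,r and r[:2]);continue
        W=r[2]; print(c,t,round(r[0],2),r[1],len(W),'med',np.median(W,0).round(),'p2',np.percentile(W,2,0).round(),'p98',np.percentile(W,98,0).round())
E
```

```text
pics
0.0 [ 259.17586632 -512.98546323  238.83763964] [ 9.72768667e-01  2.31777513e-01 -1.43292716e-04 -5.32780048e-04] [ 0.18336048 -0.7484901   0.39429653] 1.000584436562389
scene guide_grip 0.91 [244.5, 186.7, 285.1, 224.8] 686 med [634.  40.  62.] p2 [545.  24.  16.] p98 [704.  80. 100.]
scene guide_pointer 0.79 [249.2, 187.2, 286.5, 224.0] 574 med [641.  40.  64.] p2 [582.  24.  47.] p98 [704.  60. 100.]
scene clip_mark 0.41 [212.3, 204.6, 227.9, 221.3] 138 med [541. -59.  33.] p2 [502. -74.  -1.] p98 [553. -32.  49.]
scene clamp_pivot 0.77 [276.1, 131.7, 332.4, 197.7] 916 med [660. 210. 103.] p2 [519. 196.   3.] p98 [736. 304. 179.]
scene lever_grip 0.59 [275.9, 133.1, 328.6, 184.0] 608 med [611. 212. 135.] p2 [519. 196.   3.] p98 [712. 306. 181.]
scene wrench 0.66 [199.9, 181.1, 233.2, 211.7] 232 med [467. -22.   7.] p2 [452. -81.  -0.] p98 [482.  51.  12.]
scene tape 0.66 [295.0, 102.1, 317.4, 121.2] 248 med [439. 487.  45.] p2 [391. 467.   2.] p98 [466. 521.  63.]
scene tin 0.46 [294.6, 206.2, 309.8, 225.6] 163 med [737.  92.  49.] p2 [719.  79.  20.] p98 [751. 114.  54.]
sce
[... 665 characters left out ...]
  23.] p98 [734. 238. 183.]
top lever_grip 0.8 [203.3, 146.4, 208.7, 204.4] 411 med [608. 218. 143.] p2 [532. 202.  78.] p98 [716. 230. 184.]
top wrench 0.71 [258.2, 219.8, 294.4, 229.5] 188 med [467.  -9.   7.] p2 [452. -67.  -1.] p98 [478.  47.  13.]
top tape 0.49 [114.7, 222.8, 135.8, 246.4] 258 med [432. 490.  56.] p2 [402. 469.   4.] p98 [461. 518.  66.]
top tin 0.54 [234.9, 135.6, 249.0, 154.7] 129 med [729.  99.  47.] p2 [714.  81.  13.] p98 [748. 117.  55.]
top offcut 0.62 [284.5, 139.0, 301.5, 147.5] 137 med [735. -67.  36.] p2 [722. -91.   9.] p98 [756. -46.  45.]
top hammer 0.79 [366.8, 202.2, 415.8, 276.0] 668 med [ 446. -410.   23.] p2 [ 308. -477.    9.] p98 [ 537. -338.   31.]
```

Run:
```python
import cv2,numpy as np
a=cv2.imread('pics/scene0.png')[100:280,180:350]; b=cv2.imread('pics/top0.png')[110:260,170:340]
a=cv2.resize(a,None,fx=2.3,fy=3.3*0.7); b=cv2.resize(b,(391,int(150*2.3)))
h=max(a.shape[0],b.shape[0]); p=lambda x:cv2.copyMakeBorder(x,0,h-x.shape[0],0,0,0)
cv2.imwrite('pics/v1.png',np.hstack([p(a),p(b)]))
```

```text
(no output)
```

View pics/v1.png

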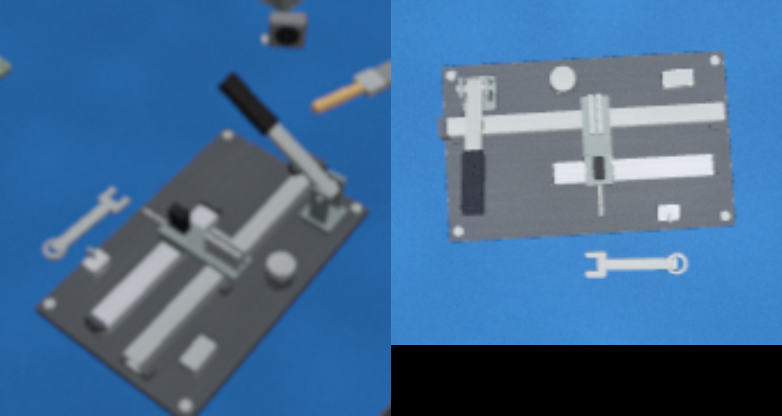

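Run:
```python
from h import *
for c in('top','scene'):
    im,d=arm.grab_frame(c)
    v,u=np.mgrid[110:270,170:350]; uv=np.c_[u.ravel(),v.ravel()]; ok=d[uv[:,1],uv[:,0]]>0; uv=uv[ok]
    W=pts(c,d,uv); g=im[uv[:,1],uv[:,0]].astype(int); dark=g.max(1)<60
    def show(n,m):
        w=W[m]; print(c,n,m.sum(),w.mean(0).round(1) if m.sum() else '', w.min(0).round() if m.sum() else '',w.max(0).round() if m.sum() else '')
    near=(abs(W[:,1]-48)<60)&(W[:,0]>540)&(W[:,0]<640)
    show('block dark',near&dark&(W[:,2]>70)); show('block top',near&(W[:,2]>93))
    lev=(abs(W[:,1]-218)<60)&(W[:,2]>120); show('lever',lev)
    w=W[lev][:,:2]; x=np.polyfit(w[:,0],w[:,1],1); print('lever slope deg',np.degrees(np.arctan(x[0])))
    # plate: dark grey, z 8..20
    m=(W[:,2]>8)&(W[:,2]<22)&(g[:,2]-g[:,0]<40)&(W[:,0]>500)
    r=cv2.minAreaRect(W[m][:,:2].astype(np.float32)); print('plate',r)
    for n,lo,hi in(('tube',600,720),):
        m=(abs(W[:,2]-45)<14)&(g.min(1)>140)&(W[:,0]>650)&(W[:,0]<710); w=W[m][:,:2]
        if m.sum()>20: p=np.polyfit(w[:,1],w[:,0],1); print('tube slope dx/dy deg',np.degrees(np.arctan(p[0])),w.mean(0),m.sum())
```

```text
top block dark 0   
top block top 43 [600.2  46.5  96.9] [585.  38.  93.] [614.  54. 104.]
top lever 327 [580.3 214.3 157. ] [529. 197. 120.] [648. 231. 185.]
lever slope deg 3.3088099306440713
plate ((639.3069458007812, 61.97740173339844), (258.515625, 416.1585998535156), 3.8184330463409424)
tube slope dx/dy deg -3.468726232783535 [674.26958327  55.83596637] 900
scene block dark 77 [603.9  40.2  90.9] [589.  34.  70.] [616.  50. 103.]
scene block top 54 [601.   42.8  98.2] [584.  34.  93.] [615.  52. 103.]
scene lever 386 [585.8 209.2 153.3] [530. 193. 120.] [647. 231. 186.]
lever slope deg 5.971351816925107
plate ((629.52392578125, 205.43588256835938), (260.80572509765625, 709.291259765625), 3.9313888549804688)
tube slope dx/dy deg -3.8013223859809897 [676.75587609  30.01742434] 715
```

```bash
python3 -m creep '[[[85,34,-21,0,0],[85,34,-21,0,0],[85,34,-21,0,0],[85,34,-21,0,0],[85,34,-21,0,0]]]' 30; python3 -m creep '[[[85,34,-21,0,0],[85,34,-21,0,0],[85,34,-21,0,0],[85,34,-21,0,0],[85,34,-21,0,0]]]';python3 -m creep '[[[85,34,-21,0,0],[85,34,-21,0,0],[85,34,-21,0,0],[85,34,-21,0,0],[85,10,-8,0,0]]]'; python3 -m creep '[[[85,0,0,0,6],[85,0,0,0,6],[85,0,0,0,6],[85,0,0,0,5.2],[85,0,0,0,0]]]'
```

```text
time: 1.62
eef_pos: [364.3, -341.2, 239.4]
orientation: [0.973, 0.232, 0.0, 0.0]
force: [1.8, -0.9, 1.0]
grip_width: 0.995
time: 2.03
eef_pos: [468.8, -170.6, 239.5]
orientation: [0.973, 0.232, 0.0, 0.0]
force: [1.3, -1.0, -0.5]
grip_width: 0.994
time: 2.45
eef_pos: [558.9, -18.7, 239.0]
orientation: [0.972, 0.234, 0.001, -0.001]
force: [-0.6, 1.1, 0.0]
grip_width: 0.995
time: 2.87
eef_pos: [556.9, -24.3, 239.2]
orientation: [1.0, 0.029, -0.0, 0.0]
force: [0.0, -0.2, -0.3]
grip_width: 0.996
```

Run:
```python
from h import *
k=arm.get_calibration('wrist'); print(np.round(k['world_from_camera'],3),k['fx'])
im,d=arm.grab_frame('wrist'); np.save('d1.npy',d); save(im,'w1.png')
for t in ['guide_grip','guide_pointer','clip_mark']:
    r=region('wrist',d,t,k)
    if r is None or len(r[2])==0: print(t,r and r[:2]);continue
    W=r[2]; print(t,round(r[0],2),r[1],len(W),'p2',np.percentile(W,2,0).round(),'p98',np.percentile(W,98,0).round())
    hi=W[W[:,2]>93]
    if len(hi): print(hi.mean(0),hi.min(0),hi.max(0))
```

```text
[[ 5.80000e-02 -9.59000e-01 -2.77000e-01  6.27057e+02]
 [-9.98000e-01 -5.60000e-02 -1.70000e-02 -1.92000e+01]
 [ 1.00000e-03  2.77000e-01 -9.61000e-01  3.73359e+02]
 [ 0.00000e+00  0.00000e+00  0.00000e+00  1.00000e+00]] 267.94680989866544
guide_grip 0.6 [172.7, 24.1, 219.6, 184.4] 4757 p2 [557.  26.  48.] p98 [701.  69.  98.]
[599.78631908  44.56103107  97.13136828] [584.44667276  36.12230735  93.10844232] [684.64554511  56.95261638  99.68953712]
guide_pointer 0.29 [475.1, 115.1, 512.0, 130.1] 208 p2 [ 620. -363.   -1.] p98 [ 636. -306.   17.]
clip_mark 0.56 [268.8, 167.3, 295.5, 192.8] 475 p2 [529. -71.  16.] p98 [551. -42.  50.]
```

View pics/w1.png

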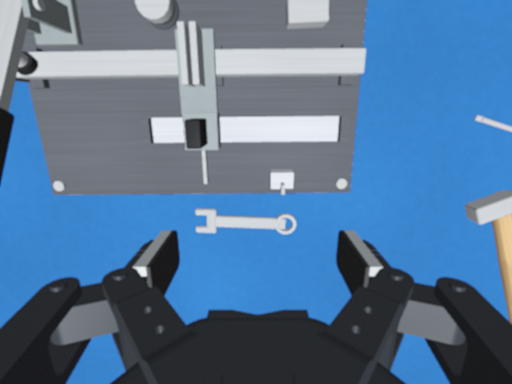

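Run:
```python
import cv2
a=cv2.imread('pics/w1.png')[110:215,170:310]; cv2.imwrite('pics/v3.png',cv2.resize(a,None,fx=5,fy=5,interpolation=cv2.INTER_CUBIC))
```

```text
(no output)
```

View pics/v3.png

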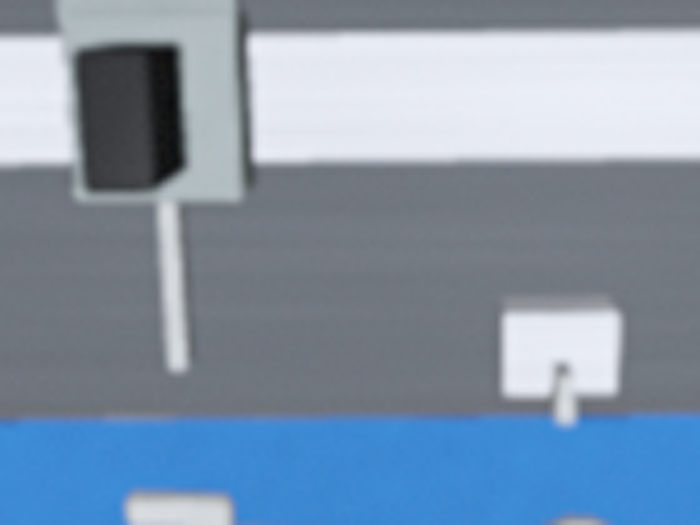

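```bash
cat >> h.py <<'E'
def ray(c,uv,z,k=None):
    """pixel ray cut with plane z"""
    k=k or arm.get_calibration(c)
    K=np.array([[k['fx'],0,k['cx']],[0,k['fy'],k['cy']],[0,0,1]])
    n=cv2.undistortPoints(np.array([[uv]],float),K,np.array(k['distortion']))[0,0]
    M=np.array(k['world_from_camera']); dr=M[:3,:3]@[n[0],n[1],1]; o=M[:3,3]
    return o+dr*(z-o[2])/dr[2]
yaw=np.radians(3.5)
R=np.array([[np.cos(yaw),np.sin(yaw)],[-np.sin(yaw),np.cos(yaw)]]) # world->jig
E
python3 - <<'E'
from h import *
d=np.load('d1.npy')
for n,uv in(('ptr mid',(204.5,170)),('ptr tip',(205.6,183.5)),('fin bot',(282.7,184)),('fin',(283,190)),('fin',(283,193)),('clipL',(270.5,180)),('clipR',(294,180))):
    a=ray('wrist',uv,50 if 'clip' not in n else 30); q=pts('wrist',d,[uv]); print(n,a.round(1),q.round(1),'jig',R@a[:2])
E
```

```text
ptr mid [550.8  41.3  50. ] [[550.6  41.5  49.2]] jig [552.32465008   7.5950751 ]
ptr tip [533.6  39.7  50. ] [[533.5  39.8  49.5]] jig [535.03752013   7.08403953]
fin bot [539.3 -56.7  50. ] [[537.8 -57.3  44.7]] jig [534.8048173  -89.49129576]
fin [531.5 -57.8  50. ] [[531.6 -57.7  50.3]] jig [526.95322959 -90.11077022]
fin [527.5 -58.1  50. ] [[527.8 -58.   50.9]] jig [522.98824293 -90.23380184]
clipL [538.3 -42.4  30. ] [[537.6 -42.6  27.4]] jig [534.67643652 -75.15582517]
clipR [540.3 -73.4  30. ] [[536.4 -75.9  14.4]] jig [ 534.81283333 -106.29607449]
```

```bash
python3 -m creep '[[[50,15.7,-22.2,0,0],[50,15.7,-22.2,0,0],[50,15.6,-22.1,0,0],[50,0,0,20,0],[50,0,0,20,0]]]' 30; python3 -m creep '[[[50,0,0,20,0],[50,0,0,20,0],[50,0,0,15,0],[50,0,0,10,0],[50,0,0,0,0]]]'
python3 - <<'E'
from h import *
k=arm.get_calibration('wrist'); im,d=arm.grab_frame('wrist'); save(im,'w2.png')
r=region('wrist',d,'guide_grip',k); W=r[2]; hi=W[(W[:,2]>93)&(W[:,0]<625)]; print(r[:2],hi.mean(0),hi.min(0),hi.max(0),arm.read_state()['eef_pos'])
E
```

```text
time: 3.48
eef_pos: [600.3, 46.2, 199.0]
orientation: [0.999, 0.033, 0.001, -0.0]
force: [0.1, -1.3, -0.3]
grip_width: 0.585
time: 3.9
eef_pos: [598.9, 44.7, 132.6]
orientation: [0.999, 0.032, -0.001, -0.0]
force: [-0.0, -0.6, -0.0]
grip_width: 0.584
(0.64, [228.5, 52.4, 285.6, 262.6]) [600.69246611  45.26760684  97.27309612] [584.66482712  36.70454119  93.03147203] [614.7770531   53.52143398  99.09009115] [599.85013488  44.71301667 134.8404503 ]
```

View pics/w2.png

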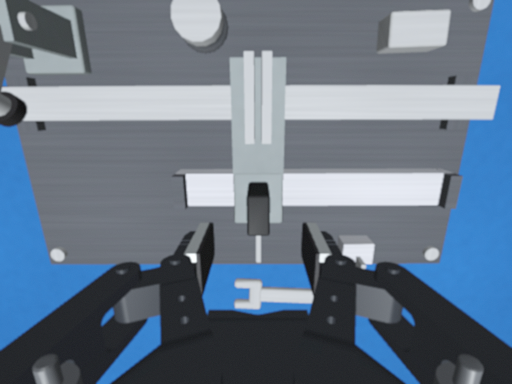

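```bash
python3 -m creep '[[[50,0,0,19,0],[50,0,0,19,0],[50,0,0,18,0],[50,0,0,0,0],[10,0,0,0,0]]]' 40;  python3 -m creep '[[[10,0,0,0,0],[10,0,0,0,0],[10,0,0,0,0],[10,0,0,0,0],[10,0,0,0,0]]]'
```

```text
time: 4.42
eef_pos: [599.9, 44.8, 79.1]
orientation: [1.0, 0.032, 0.0, -0.0]
force: [0.2, 0.3, -0.4]
grip_width: 0.462
time: 4.83
eef_pos: [600.3, 44.8, 80.0]
orientation: [1.0, 0.032, 0.001, -0.0]
force: [-1.8, -1.0, 8.8]
grip_width: 0.179
```

```bash
python3 -m creep '[[[10,0,8,0,0],[10,0,12,0,0],[10,0,12,0,0],[10,0,12,0,0],[10,0,12,0,0]]]';  python3 -m creep '[[[10,0,12,0,0],[10,0,12,0,0],[10,0,8,0,0],[10,0,4,0,0],[10,0,0,0,0]]]'
python3 - <<'E'
from h import *
k=arm.get_calibration('wrist'); im,d=arm.grab_frame('wrist'); save(im,'w3.png'); np.save('d3.npy',d)
print(arm.read_state()['eef_pos'],arm.read_state()['force'])
r=region('wrist',d,'guide_grip',k); W=r[2]; hi=W[(W[:,2]>93)&(W[:,0]<625)]; print(r[:2],hi.mean(0),hi.min(0),hi.max(0))
np.save('k3.npy',k,allow_pickle=True)
a=im[150:330,180:380]; cv2.imwrite('pics/v5.png',cv2.resize(a,None,fx=3.3,fy=3.3,interpolation=cv2.INTER_CUBIC)[:,:,::-1])
E
```

```text
time: 5.25
eef_pos: [604.0, -10.0, 80.0]
orientation: [0.999, 0.032, 0.001, -0.001]
force: [0.5, 9.6, 8.5]
grip_width: 0.179
time: 5.67
eef_pos: [606.5, -47.3, 80.0]
orientation: [1.0, 0.031, 0.002, -0.0]
force: [1.2, -0.4, 5.3]
grip_width: 0.181
[606.50404822 -47.2530154   79.98025322] [ 0.94955439 -0.42353491  5.05779914]
(0.61, [219.5, 30.2, 294.6, 305.8]) [607.48085584 -46.35414307  97.28962408] [590.33844468 -54.6566532   93.00385826] [621.2332177  -37.55721241 103.18686936]
```

View pics/v5.png

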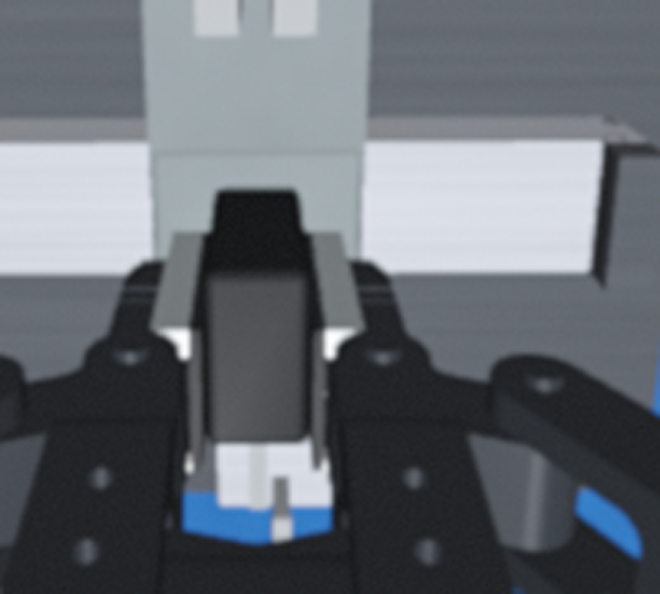

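Run:
```python
from h import *
k=np.load('k3.npy',allow_pickle=True).item(); d=np.load('d3.npy')
for uv in((258.4,290),(258.4,298),(265.2,305),(265.4,311)):
    a=ray('wrist',uv,50,k); print(uv,a.round(1),pts('wrist',d,[uv],k).round(1),R@a[:2])
```

```text
(258.4, 290) [552.4 -50.5  50. ] [[551.6 -50.5  48.9]] [548.3241525  -84.12046504]
(258.4, 298) [545.7 -50.9  50. ] [[545.6 -50.9  49.9]] [541.53056607 -84.1376228 ]
(265.2, 305) [539.9 -56.3  50. ] [[537.4 -56.5  47. ]] [535.4778796 -89.1241119]
(265.4, 311) [534.7 -56.8  50. ] [[534.7 -56.8  50. ]] [530.20002398 -89.32243984]
```

```bash
python3 -m creep '[[[10,0,2.6,0,0],[10,0,2.6,0,0],[10,0,0,0,0],[10,0,0,0,0],[10,0,0,0,0]]]';  python3 -m creep '[[[45,0,0,0,0],[45,0,0,0,0],[45,0,0,0,0],[45,0,0,0,0],[45,0,0,-10,0]]]'; python3 -m creep '[[[45,0,0,-25,0],[45,0,0,-25,0],[45,0,0,-30,0],[45,0,0,-30,0],[45,0,0,-30,0]]]'
python3 - <<'E'
from h import *
k=arm.get_calibration('wrist'); im,d=arm.grab_frame('wrist'); save(im,'w4.png'); np.save('d4.npy',d); np.save('k4.npy',k,allow_pickle=True)
print(arm.read_state()['eef_pos'],arm.read_state()['force'])
a=im[90:290,160:360]; cv2.imwrite('pics/v6.png',cv2.resize(a,None,fx=3,fy=3,interpolation=cv2.INTER_CUBIC)[:,:,::-1])
E
```

```text
time: 6.18
eef_pos: [606.8, -51.4, 80.0]
orientation: [0.999, 0.032, 0.001, -0.0]
force: [0.6, 5.5, 8.1]
grip_width: 0.179
time: 6.6
eef_pos: [604.9, -52.2, 87.3]
orientation: [1.0, 0.031, -0.001, -0.0]
force: [0.6, -0.2, -0.1]
grip_width: 0.529
time: 7.02
eef_pos: [605.4, -52.3, 230.7]
orientation: [1.0, 0.031, 0.0, 0.0]
force: [0.4, 0.1, -0.5]
grip_width: 0.527
[607.18822158 -52.64904308 236.23428033] [ 0.97182723 -0.39771119  9.18551464]
```

View pics/v6.png

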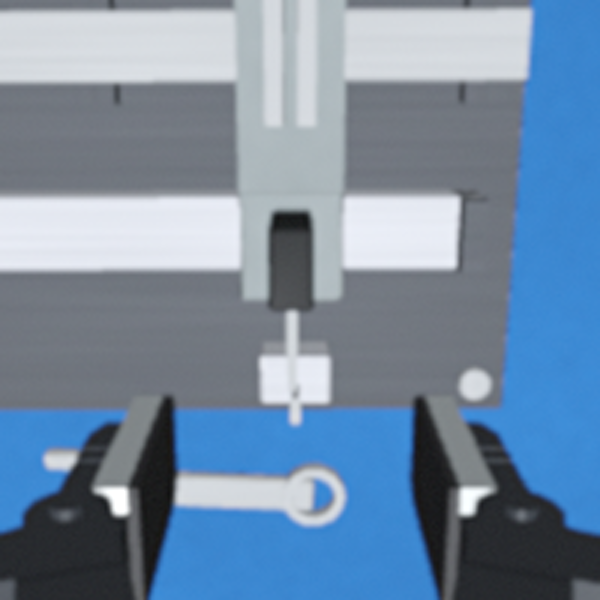

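```bash
python3 -m creep '[[[0,-10,-33,-5,0],[0,-10,-33,-5,0],[0,-10,-33,-5,0],[0,-10,-33,-5,0],[0,-10,-33,0,0]]]';  python3 -m creep '[[[0,-10,-33,0,0],[0,-10,-33,0,0],[0,-10,-31,0,0],[0,0,0,0,0],[0,0,0,0,0]]]'
python3 - <<'E'
from h import *
k=arm.get_calibration('wrist'); im,d=arm.grab_frame('wrist'); save(im,'w5.png')
print(arm.read_state()['eef_pos'],arm.read_state()['force'])
for t in('lever_grip','clamp_pivot'):
    r=region('wrist',d,t,k)
    if r is None: print(t); continue
    W=r[2]; print(t,r[:2]); 
    for lo in range(500,740,15):
        w=W[(W[:,0]>=lo)&(W[:,0]<lo+15)&(W[:,2]>60)]
        if len(w)>5: print(lo,len(w),np.median(w,0).round(1),w[:,1].min().round(),w[:,1].max().round())
for uv in((257.7,218.3),(258.3,226.7)):
    k4=np.load('k4.npy',allow_pickle=True).item(); print(R@ray('wrist',uv,50,k4)[:2])
E
```

```text
time: 7.48
eef_pos: [544.9, 110.6, 249.7]
orientation: [1.0, 0.031, 0.001, -0.0]
force: [1.1, 1.0, 0.4]
grip_width: -0.001
time: 7.9
eef_pos: [508.8, 205.6, 248.8]
orientation: [0.999, 0.033, 0.0, -0.0]
force: [-0.0, -1.2, 0.0]
grip_width: -0.001
[509.41643685 204.14643173 248.74685197] [ 0.48553823 -0.97478394  0.22865352]
lever_grip (0.8, [232.7, 0.0, 273.2, 175.6])
515 24 [529.2 218.3 170.7] 198.0 224.0
530 659 [539.  211.5 179.6] 196.0 227.0
545 770 [552.3 211.9 173.6] 197.0 227.0
560 736 [567.4 213.  165.2] 198.0 228.0
575 701 [582.5 214.3 156.9] 199.0 229.0
590 664 [597.5 214.7 148.6] 200.0 230.0
605 552 [611.5 215.7 141.1] 201.0 231.0
620 422 [627.5 217.  126.8] 206.0 228.0
635 407 [642.3 218.5 118.7] 207.0 229.0
650 379 [657.2 218.7 110.5] 208.0 230.0
665 258 [670.1 219.4 103.2] 209.0 231.0
clamp_pivot
[538.81533778 -88.88708853]
[527.24506587 -89.67360027]
```

View pics/w5.png

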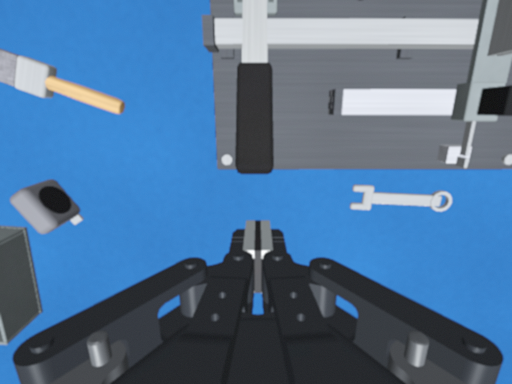

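```bash
python3 -m creep '[[[0,20.5,-2.4,0,0],[0,20.5,-2.4,0,0],[0,0,0,15,0],[0,0,0,15,0],[0,0,0,15,0]]]' 60;  python3 -m creep '[[[0,0,0,15,0],[0,0,0,12,0],[0,0,0,12,0],[0,0,0,12,0],[0,0,0,0,0]]]'; python3 -m creep '[[[0,0,0,10,0],[0,0,0,10,0],[0,0,0,10,0],[0,0,0,6,0],[0,0,0,0,0]]]'
```

```text
time: 8.47
eef_pos: [550.7, 210.3, 202.7]
orientation: [1.0, 0.03, 0.0, 0.0]
force: [0.4, 0.2, -0.5]
grip_width: -0.002
time: 8.88
eef_pos: [550.1, 210.3, 150.9]
orientation: [1.0, 0.031, -0.001, 0.0]
force: [2.9, 0.1, 2.8]
grip_width: 0.002
time: 9.3
eef_pos: [549.9, 210.9, 116.1]
orientation: [1.0, 0.031, -0.001, 0.0]
force: [-4.4, -0.9, 8.1]
grip_width: -0.003
```

```bash
python3 -m creep '[[[0,0,0,8,0],[0,0,0,7,0],[0,0,0,0,0],[0,0,0,0,0]]]'
cat > lv.py <<'E'
from h import *
s=arm.read_state(); print(s['eef_pos'],s['force'])
for c in('wrist','scene','top'):
    k=arm.get_calibration(c); im,d=arm.grab_frame(c)
    if c=='wrist': save(im,'w6.png')
    if c=='scene': save(im,'s6.png')
    r=region(c,d,'lever_grip',k)
    if r is None: print(c,None); continue
    W=r[2]; W=W[(W[:,2]>60)&(W[:,2]<140)&(W[:,0]<700)]; print(c,r[:2],len(W))
    for lo in range(490,700,15):
        w=W[(W[:,0]>=lo)&(W[:,0]<lo+15)]
        if len(w)>8: print(lo,len(w),np.median(w,0).round(1))
E
python3 lv.py
```

```text
time: 9.63
eef_pos: [550.2, 211.0, 102.1]
orientation: [1.0, 0.031, -0.0, -0.0]
force: [-4.8, -0.6, 8.7]
grip_width: 0.002
[550.17746626 211.02306734 102.07179429] [-4.78767535 -0.55553382  8.70237491]
wrist (0.6, [230.7, 0.3, 283.9, 297.9]) 10075
505 35 [510.1 209.2  95.3]
550 716 [560.8 213.9  92.5]
565 1303 [572.6 213.5  91.9]
580 1403 [587.6 214.4  91.1]
595 1267 [601.3 215.2  86.3]
610 1128 [617.5 216.6  84.6]
625 1220 [632.7 217.5  83.7]
640 1307 [647.6 218.5  82.9]
655 1391 [662.4 219.4  82.2]
670 305 [671.6 218.7  81.6]
scene (0.63, [270.1, 149.7, 324.7, 182.0]) 379
505 16 [516.7 198.2  95.3]
520 28 [527.7 197.8  94.9]
535 18 [541.9 197.6  94.1]
550 27 [559.3 198.9  91.8]
565 43 [572.3 204.6  92.6]
580 35 [588.3 206.2  92.8]
595 37 [600.4 210.2  87.7]
610 24 [617.6 211.6  86.6]
625 27 [632.1 214.7  84.6]
640 27 [647.9 213.2  85. ]
655 41 [662.3 212.7  82.5]
670 33 [676.3 215.6  81.5]
685 23 [692.8 218.6  82.3]
top (0.61, [204.7, 144.6, 211.1, 165.7]) 94
655 31 [662.8 220.3  82.4]
670 28 [677.  221.1  81.6]
685 35 [692.3 221.3  81. ]
```

```bash
python3 -m creep '[[[0,0,0,4,0],[0,0,0,4,0],[0,0,0,0,0],[0,0,0,0,0],[0,0,0,0,0]]]'; python3 -m creep '[[[0,0,0,0,0],[0,0,0,0,0],[0,0,0,0,0],[0,0,0,0,0],[0,0,0,0,0]]]'; python3 lv.py | grep -v top
python3 - <<'E'
import cv2,numpy as np
a=cv2.imread('pics/w6.png'); b=cv2.imread('pics/s6.png')[120:270,180:340]
b=cv2.resize(b,(384,384)); a=cv2.resize(a,(410,384)); cv2.imwrite('pics/v8.png',np.hstack([a,b]))
E
```

```text
time: 10.35
eef_pos: [550.1, 211.1, 94.3]
orientation: [1.0, 0.031, -0.0, -0.0]
force: [-4.7, -1.3, 8.2]
grip_width: 0.002
time: 10.77
eef_pos: [550.1, 211.1, 94.3]
orientation: [1.0, 0.031, -0.0, -0.0]
force: [-5.6, -0.1, 7.8]
grip_width: 0.002
[550.06405596 211.0716176   94.3441542 ] [-5.61510213 -0.12849258  7.7994637 ]
wrist (0.61, [230.7, 0.0, 284.1, 297.5]) 10375
505 32 [508.7 209.3  85.9]
550 727 [560.8 214.6  85.5]
565 1312 [572.7 213.5  85.5]
580 1424 [587.6 214.5  85.3]
595 1308 [601.3 215.2  81.1]
610 1199 [617.6 216.5  80.2]
625 1288 [632.6 217.6  80.1]
640 1425 [647.7 218.5  79.9]
655 1542 [662.6 219.6  79.9]
670 112 [670.5 217.2  79.7]
scene (0.56, [268.4, 149.5, 326.0, 184.8]) 446
505 30 [514.4 198.9  86.2]
520 30 [527.1 198.   86.9]
535 28 [543.4 197.2  84.4]
550 37 [558.5 200.3  86.3]
565 39 [572.2 204.4  85.7]
580 42 [587.4 206.3  85.8]
595 40 [600.5 210.   83.2]
610 34 [616.8 211.3  81.5]
625 31 [632.9 214.4  80.3]
640 32 [647.9 212.3  81.6]
655 36 [662.7 213.5  80.6]
670 34 [676.4 214.7  80.2]
685 33 [691.5 220.9  80.8]
```

View pics/v8.png

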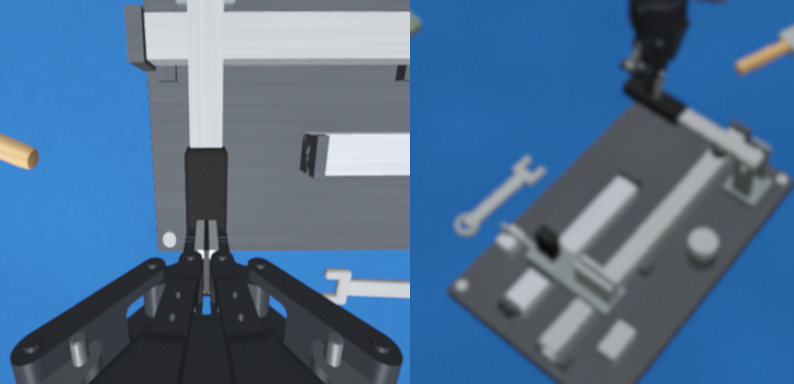

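The handle is level: its top is flat at z≈85 from x=509 to 588. The fingers press on it with about 8 N. The right half of the picture shows the guide's pointer still at the clip. Handing in.

```bash
python3 -c "
from rig import arm
print(arm.hand_in(),arm.read_state()['force'])"
```

```text
the job is handed in; nothing more can be done
the job is handed in; nothing more can be done
```

I pulled the saw guide out about 97 mm by its grip block until its pointer was in line with the clip's fin. I then let go, and pressed the clamp lever level with closed fingers. I handed the job in at about 11 s with the robot still holding the lever.

- **Guide:** the wrist camera after release put pointer and fin 0.8 mm apart along the rail, against the 4 mm allowed. I did not measure this again after pressing the lever; a later overview picture shows the pointer still at the clip.
- **Lever:** the handle top read flat at 85–86 mm above the bench in two views, which is level. The force on the tool was a steady 8 N or so upward, plus about 5 N sideways along the lever.
- **Loose things:** the arm never went near them. The wrench, tin and offcut looked unmoved in the last picture; I did not measure them or check the others.

No check failed. The top camera saw too little of the handle, behind the gripper, to confirm the angle.

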